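Wedge a rocking surface plate

TASK

The small green surface plate rocks because its foot under the yellow spot is too short. Without gripping or lifting anything, push the wooden wedge along its rubber strip with the fingertips, thin end first, under that foot until pressing on the yellow spot no longer rocks the plate and the plate stands level, not jacked up; leave the plate where it stands and disturb nothing else. Finish with the fingertips still pressing down firmly on the plate at the yellow spot, and hold that press.

Things in the scene. Friction and masses are not known exactly. Their poses are not given: they have to be found in the camera images.
- plate: surface plate: grey steel top 200 (x) x 240 (y) mm on a green casting, loose, about 4 kg; top 63 mm over the bench, underside of the casting 25 mm over it. Origin on the bench under its centre, z up. Four dark round feet, 24 mm across, at x = +-80, y = +-100 mm; the one at x = -80, y = +100 is 9 mm too short. It starts level on the other three
- short_foot (a point): centre of the underside of the short foot (x = -80, y = +100, z = 9 mm in the plate's frame, same axes). It hangs 5 to 8 mm clear of the rubber strip, different every time
- yellow_spot (a point): yellow paint spot, 22 mm across, on the plate's top straight above the short foot, at the height of the top surface. Unwedged, a press of about 2 to 4 N here tips the corner down by the foot's clearance
- wedge: loose pale wooden wedge, 110 (x) x 50 (y) mm, 0.15 kg. Origin at the centre of its underside; x points to the thin end (x = +55, 2 mm high); the top rises evenly to 20 mm at x = -40, then is level to the red thick end (x = -55). It starts on the rubber strip beside the plate, thin end 15 to 45 mm short of the foot's near edge, aimed roughly at it (up to 0.12 rad and 8 mm off)
- wedge_thin (a point): middle of the thin edge at its underside (axes as the wedge's)
- wedge_thick (a point): middle of the red upright end face, 10 mm above the underside: push here, towards the wedge's x. It slides with 1 to 2 N, on a dark rubber strip that stands 1 to 4 mm above the bench; the resistance rises clearly once the foot bears on the wedge
- cradle: light grey metal cradle with two raised dark-edged rails, 66 x 65 x 11 mm, lying loose on the plate's corner farthest from the yellow spot; origin at its underside. Leave it
- hammer: club hammer lying on the bench, 276 x 112 x 40 mm. Leave it
- torch: red torch standing on the bench, 72 mm diameter, 174 mm high. Leave it
- brass_bush: brass bush lying on the bench, 52 x 94 x 52 mm. Leave it
There are look-alikes about, which are no part of the job. Several things have the shape of the wedge; the one meant has the colours described above.

How it is judged:
On the way:
1. the wedge has been pushed in under the short foot (x of short_foot in the frame of wedge between -0.04 and 0.06 m and y of short_foot in the frame of wedge between -0.025 and 0.025 m), for 0.2 s.
At the end, for the whole second after the job is handed in: the fingertips press on the plate with more than 5 N within 30 mm of the yellow spot, and under that press the plate stays within 0.012 rad of level, the short foot bearing (over 4 N) on the wedge, everything at rest (all of step 1 and angle between plate's own z axis and vertical below 0.012 rad and contact force between the fingers and plate above 5 N and horizontal distance between the grasp point and yellow_spot below 0.03 m and contact force between wedge and plate above 4 N and linear speed of each of plate, wedge below 0.01 m/s); the arm keeps its last pose, push and grip.
It fails at once if the wedge was lifted or tipped up (height (world z) of wedge above 0.02 m or angle between wedge's own z axis and vertical above 0.3 rad).
It fails at once if the plate was lifted or jacked right up (height (world z) of plate above 0.015 m or angle between plate's own z axis and vertical above 0.12 rad).
It fails at once if the plate was shoved more than 25 mm along the bench (distance of plate from where it was at the start of the episode above 0.025 m).
It fails at once if a bystander was disturbed (moved more than 30 mm) (distance of any of cradle, hammer, torch, brass_bush from where it was at the start of the episode above 0.03 m).
It also fails if it takes over 51 s, if anything falls off the work surface, if the arm or the gripper's body presses on something with over 40 N, if the wrist force passes 120 N, or if a joint passes its speed limit or range.

ROBOT

A 6-joint arm with a two-finger parallel gripper is mounted at the origin on a cart in front of the work surface, level with it; the furniture and walls round the work are solid. World frame = base frame: x ahead of the robot, y to its left, z up, the work surface at z = 0. Lengths are in m, angles in rad, forces in N, time in s.
With the tool pointing down it reaches from about 0.375 to 0.9 m from the base axis. Payload 3.1 kg.
Tool frame: the origin (TCP) lies at the very end of the fingers, on their centre line; the grasp point (between the pads) lies 19 mm behind it; x points along the fingers, y is the direction in which the jaws open and shut, and the axes are right-handed (so a half turn about x gives the same grasp; the last joint's range is limited). The gripper opens to 85 mm and grips with 20 to 120 N. Pads are 22 mm wide; open, the fingers measure 114 mm over their backs; the gripper's body (76 mm by 85 mm) begins 54 mm behind the grasp point. The pads swing forward as they close: fully open they stand 13 mm farther back than shut.
Start: joints at [1.137, 0.527, 1.433, -0, 1.181, -0.178], TCP at [0.157, 0.605, 0.231] pointing down, gripper open.
Joint ranges: [-3.08, 3.08], [-0.75, 2.2], [0.22, 2.44], [-1.43, 4.57], [0, 2.65], [-2.85, 2.85]. Speed limits (rad/s): [2.79, 2.79, 3.14, 3.14, 3.14, 3.14].

INTERFACE

Orientations are given as a unit quaternion [x, y, z, w].
In Python, from station import sense, snapshot, camera_model, sign_off gives the robot as it stands.
- The arm moves only by the tool step_arm, never from a script. Its argument "increments" is one flat list of numbers, 5 for each row, row after row: the shift along the tool's x, y, z in units of 60 mm (1.0 is 60 mm), then the turn about the tool's x in units of 5 degrees (1.0 is 5 degrees), then the closure, from 0 (fully open) to 1 (shut). A call has exactly 5 rows; each row is the pose to reach, as a shift and turn from the pose measured when the call began, along the tool's axes at that moment; what a row does not reach only later rows make up. A row lasts 1/8 s, in which the tool goes at most 62.5 mm and 10.7 degrees, less where a joint would pass 70% of its speed; a pose out of reach is approached as far as the arm can. A call with a gripper value outside its range is refused whole. The fingers move at their own pace and stop on an object; "grip_force" is the grip in N (left out, the last holds). Time passes only in rows, so rows that repeat a pose let the fingers close, or fill a call up. It gives the time, the measured TCP pose, the force and the opening at its end, in the units of the state.
- sense(): the state, without advancing time (a new reading comes with each control period).
- snapshot(name): name is "scene" or "top" or "wrist"; returns the picture (420x560x3 uint8, blue, green, red); there is no depth.
- camera_model(name): a dict with "vertical_fov" (degrees; the focal length in pixels is half the picture's height over the tangent of half this angle, whatever the lens; pixels are square), "cx", "cy" (the principal point, pixels), "R" (3x3) and "t" (3): a world point X has camera coordinates R X + t. Camera axes: x right, y down, z forward; pixel columns grow to the right and rows downward; lengths in m; the calibration is good to about 2 mm. The wrist camera is an equidistant fisheye: a pixel r from the principal point sees the ray r / f radians off the axis. A picture is of the moment at which its call begins: read the wrist's pose just before it. camera_model takes no time and is no camera call; for the wrist camera it gives the pose at the moment of the call.
- sign_off(): hands the job in, once; it reports no verdict.
The state is a dict: "t": time; "q": joint angles; "qd": joint speeds; "tau": joint torques, N m; "tcp_pos": TCP position; "tool_rot": TCP orientation; "force": force on the tool from outside, world axes, zero at the start; "ft_torque": the same for the moment, N m; "finger_gap": opening from 0.0 (shut) to 1.0 (fully open).
Only numpy, scipy, OpenCV 4.12 (cv2) and the standard library are available. Lean on these libraries where they do the work, as an engineer would, in place of code of your own. Each camera call takes 0.05 s, during which the arm holds its last target. There are 200 camera calls.

## Working session

There is one attempt and no reset: what is moved stays moved. The work goes in short steps, Python scripts to look and compute and a tool call to move; the robot and the scene stay as the last step left them, time stands still between calls to the robot, and variables do not carry over. Pictures are saved under pics/ and viewed, about 8 in all and at most 12, crops included, and the job is handed in when it is done.

Besides the shell and the picture viewer there is one more tool, called after ">>>" by a JSON object that holds its "method" and its "body", one argument or row to a line. step_arm: Moves the arm, as the interface text tells. Its arguments: {"type":"object","properties":{"increments":{"type":"array","items":{"type":"number"}},"grip_force":{"type":"number"}},"required":["increments"]}

```bash
mkdir -p pics; cat > h.py <<'E'
import numpy as np, cv2
from station import sense, snapshot, camera_model
def ray(cam,u,v,m=None):
    m=m or camera_model(cam); f=210/np.tan(np.radians(m["vertical_fov"]/2))
    d=np.array([(u-m["cx"])/f,(v-m["cy"])/f,1.0])
    if cam=="wrist":
        r=np.hypot(d[0],d[1]); d=np.array([d[0]/r*np.sin(r),d[1]/r*np.sin(r),np.cos(r)]) if r>1e-9 else d
    R=np.array(m["R"]); t=np.array(m["t"])
    return -R.T@t, R.T@d
def at(cam,u,v,z,m=None):
    o,d=ray(cam,u,v,m); return o+d*(z-o[2])/d[2]
E
python3 - <<'E'
from h import *
s=sense(); print(s)
a=snapshot("scene"); b=snapshot("top")
cv2.imwrite("pics/scene.png",a); cv2.imwrite("pics/top.png",b)
for c in("scene","top"):
    m=camera_model(c); print(c,m["vertical_fov"],m["cx"],m["cy"],ray(c,m["cx"],m["cy"]))
E
```

```text
{'t': 0.0, 'q': array([ 1.13750061e+00,  5.28488479e-01,  1.43389508e+00, -2.61429294e-06,
        1.18140633e+00, -1.78503448e-01]), 'qd': array([-0.0009634 ,  0.00010593,  0.00122205, -0.00135697,  0.00093053,
        0.00039302]), 'tau': array([-7.67579222e-04, -4.42354381e+01, -1.78023434e+01, -3.81906411e-04,
        8.49553559e-03, -1.32274437e-05]), 'tcp_pos': array([0.15719689, 0.60416941, 0.23032221]), 'tool_rot': array([ 0.08909776,  0.7016092 , -0.09057983,  0.70114294]), 'force': array([-6.03048099e-01, -2.33743856e-04, -1.34802324e+00]), 'ft_torque': array([-0.0345808 , -0.02947236, -0.02238137]), 'finger_gap': 1.0043160452993345}
scene 49.63523400741826 279.60618035287115 206.65218304673593 (array([ 0.1591235 , -0.91682083,  0.89515905]), array([ 0.29287877,  0.67313116, -0.67905557]))
top 55.451201876128124 275.80650851301874 213.02074081276461 (array([ 0.26397812, -0.08297919,  1.24175701]), array([ 0.2261156 , -0.01560476, -0.97397548]))
```

View pics/top.png

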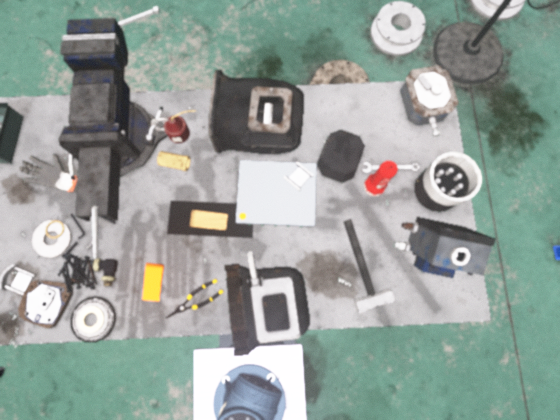

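View pics/scene.png

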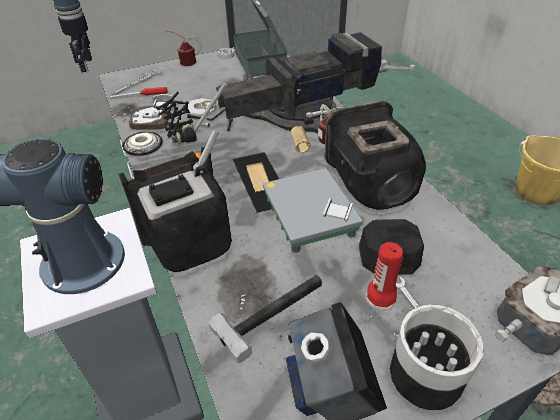

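The top view shows the wedge candidates: (210,220), pale on the dark strip; (152,282), orange block on bare bench; and (173,160), the brass bush. The one on the strip fits the description. Yellow spot is at about (242,215). I'll check the choice in a close crop.

```bash
python3 - <<'E'
from h import *
a=cv2.imread("pics/scene.png"); b=cv2.imread("pics/top.png")
c1=cv2.resize(b[190:250,160:260],None,fx=8,fy=8,interpolation=cv2.INTER_CUBIC)[:, :]
c2=cv2.resize(a[145:215,225:300],(400,373),interpolation=cv2.INTER_CUBIC)
c1=cv2.resize(c1,(800,480))
cv2.imwrite("pics/c1.png",c1)
for n,u,v,z in [("spot",242,215.5,.063),("wedge",209,219.5,.015),("striplb",168,235,.003),("orange",152,282,.02),("bush",173,160,.03),("hammer",375,300,.03),("plateTL",238,161,.063),("plateTR",315.5,162,.063),("plateBR",316,224.5,.063),("plateBL",236,224,.063),("machine",270,310,.2),("machTL",230,265,.2)]: print(n,at("top",u,v,z).round(4))
print("spot sc",at("scene",271,185.5,.063),"mach top scene",at("scene",205,215,.2),at("scene",213,133,.25))
E
```

```text
spot [0.5348 0.0006 0.063 ]
wedge [0.5378 0.1078 0.015 ]
striplb [0.4968 0.2386 0.003 ]
orange [0.352  0.2805 0.02  ]
bush [0.7353 0.2187 0.03  ]
hammer [ 0.2667 -0.3836  0.03  ]
plateTL [0.7098 0.008  0.063 ]
plateTR [ 0.6952 -0.2336  0.063 ]
plateBR [ 0.4965 -0.221   0.063 ]
plateBL [0.5094 0.0194 0.063 ]
machine [ 0.2545 -0.0728  0.2   ]
machTL [0.373  0.0259 0.2   ]
spot sc [ 0.53264576 -0.00075586  0.063     ] mach top scene [ 0.29822373 -0.18098078  0.2       ] [0.39873387 0.04766305 0.25      ]
```

View pics/c1.png

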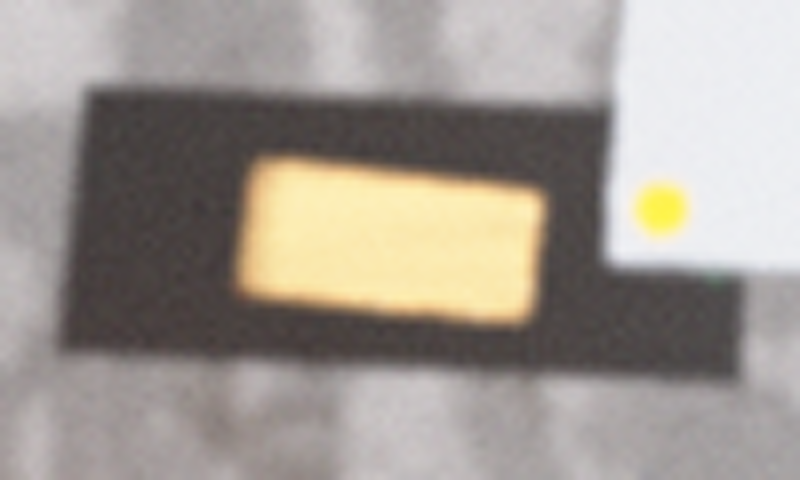

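Confirmed: pale wedge on the dark strip with its reddish thick end at left (+y) and its thin end towards the plate. Now working out geometry.

```bash
python3 - <<'E'
from h import *
from scipy.spatial.transform import Rotation as Ro
R=Ro.from_quat(sense()["tool_rot"]).as_matrix(); print("tool axes\n",R.round(3))
P=lambda u,v,z: at("top",160+u/8-.5,190+v/8-.5,z)
zs=.0025
TL,BL,TR,BR=P(255,158,.02+zs),P(240,297,.02+zs),P(545,188,.002+zs),P(530,325,.002+zs)
print(TL,BL,TR,BR,sep="\n")
th=(TL+BL)/2; tn=(TR+BR)/2; d=(tn-th)[:2]; print("thick",th,"thin",tn,"len",np.linalg.norm(d),"w",np.linalg.norm(TL-BL),"dir",d/np.linalg.norm(d))
sp=P(661,209,.063); print("spot",sp)
def tri(p,q):
    o1,d1=ray("top",*p);o2,d2=ray("scene",*q)
    A=np.stack([d1,-d2],1);k=np.linalg.lstsq(A,o2-o1,rcond=None)[0];return (o1+d1*k[0]).round(3),(o2+d2*k[1]).round(3)
for n,p,q in [("handle tip",(250,253),(213,133)),("handle base",(257,283),(198,170)),("mach flange",(237,266),(125,180)),("vise jaw corner",(97,215),(225,95)),("spot",(242.1,215.6),(271,185.5))]: print(n,*tri(p,q))
E
```

```text
tool axes
 [[-0.001  0.252  0.968]
 [-0.002  0.968 -0.252]
 [-1.    -0.002 -0.   ]]
[0.57167166 0.16144255 0.0225    ]
[0.51637051 0.16728257 0.0225    ]
[0.55851272 0.05012082 0.0045    ]
[0.50346883 0.05717395 0.0045    ]
thick [0.54402109 0.16436256 0.0225    ] thin [0.53099077 0.05364739 0.0045    ] len 0.11147931703735141 w 0.05560866157521652 dir [-0.11688549 -0.9931454 ]
spot [5.34369185e-01 2.37675861e-04 6.30000000e-02]
handle tip [ 0.388 -0.033  0.304] [ 0.379 -0.031  0.303]
handle base [ 0.322 -0.043  0.22 ] [ 0.327 -0.044  0.22 ]
mach flange [0.365 0.004 0.248] [ 0.159 -0.013  0.225]
vise jaw corner [0.536 0.401 0.146] [0.544 0.399 0.147]
spot [0.535 0.    0.062] [0.533 0.001 0.062]
```

>>> {"method": "step_arm", "body": {
  "increments": [0,-0.48,0.8,1.6,0.7,0,-0.96,1.6,3.2,0.7,0,-1.44,2.4,4.8,0.7,0,-1.92,3.2,6.4,0.7,0,-2.4,4.0,8.0,0.7],
  "grip_force": 30
}}

```text
t: 0.72
tcp_pos: [0.3541, 0.4029, 0.2303]
tool_rot: [0.325, 0.628, -0.327, 0.628]
force: [0.3, 0.8, -0.5]
finger_gap: 0.301
```

```bash
cat >> h.py <<'E'
from scipy.spatial.transform import Rotation as Ro
def go(X,ang):
    "increments to reach TCP X with tool z heading ang (deg)"
    s=sense();R=Ro.from_quat(s["tool_rot"]).as_matrix();a=np.degrees(np.arctan2(R[1,2],R[0,2]))
    print("t",s["t"],"tcp",s["tcp_pos"].round(4),"F",s["force"].round(2),"gap",round(s["finger_gap"],3),"heading",a.round(2),"q",s["q"].round(2),"ax",R[:,0].round(3))
    print("inc",(R.T@(np.array(X)-s["tcp_pos"])/.06).round(3),"turn",((a-ang+180)%360-180)/5)
E
python3 -c "
from h import *
go([.546,.205,.14],-93.5)"
```

```text
t 0.725 tcp [0.3541 0.4029 0.2303] F [ 0.28  0.83 -0.49] gap 0.301 heading -54.85 q [ 0.64  0.41  1.65 -0.    1.08  0.03] ax [-0.001 -0.002 -1.   ]
inc [1.509 0.72  4.537] turn 7.729686674165549
```

>>> {"method": "step_arm", "body": {
  "increments": [0,0.15,0.9,1.55,0.7,0,0.3,1.8,3.1,0.7,0.2,0.45,2.7,4.65,0.7,0.8,0.6,3.6,6.2,0.7,1.5,0.72,4.53,7.73,0.7]
}}

```text
t: 1.35
tcp_pos: [0.5416, 0.2104, 0.1463]
tool_rot: [-0.516, -0.483, 0.516, -0.484]
force: [1.1, 0.2, 0.0]
finger_gap: 0.303
```

```bash
python3 -c "
from h import *
go([.546,.205,.006],-93.5)
cv2.imwrite('pics/w1.png',snapshot('wrist'))"
```

```text
t 1.35 tcp [0.5416 0.2104 0.1463] F [1.08 0.17 0.01] gap 0.303 heading -93.77 q [ 0.18  0.58  1.62 -0.    0.94  0.25] ax [ 0.001 -0.002 -1.   ]
inc [2.339 0.078 0.081] turn -0.0545470559947546
```

View pics/w1.png

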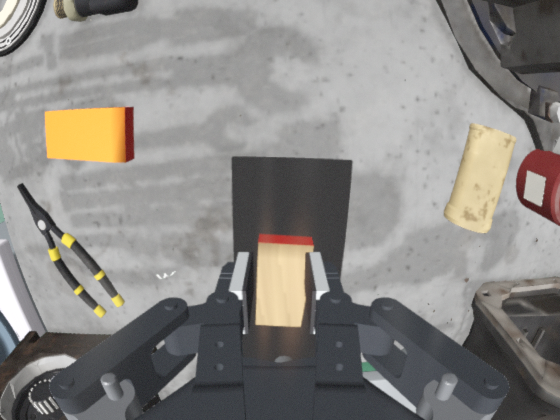

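Red thick end seen at (259–313, 235–244), thin end at about (256–304, 326), between the fingers; the orange/red-ended look-alike at (90,135) stays aside.

```bash
python3 -c "
from h import *
m=camera_model('wrist'); print('cam',ray('wrist',280,210,m)[0].round(3))
for n,u,v,z in [('botL',259,234.5,.003),('botR',313,237,.003),('topL',259,243,.023),('topR',313,245.5,.023),('thinL',256,325.5,.005),('thinR',304,327,.005),('stripTL',232,157,.003),('stripTR',352,160,.003)]: print(n,at('wrist',u,v,z,m).round(4))
"
```

```text
cam [0.549 0.287 0.283]
botL [0.5206 0.1636 0.003 ]
botR [0.5715 0.1572 0.003 ]
topL [0.5219 0.1641 0.023 ]
topR [0.5696 0.1581 0.023 ]
thinL [0.5064 0.055  0.005 ]
thinR [0.5587 0.049  0.005 ]
stripTL [0.5037 0.239  0.003 ]
stripTR [0.6095 0.229  0.003 ]
```

>>> {"method": "step_arm", "body": {
  "increments": [0.7,0.04,0.08,0,0.7,1.4,0.07,0.08,0,0.7,2.0,0.07,0.08,0,0.7,2.27,0.07,0.08,0,0.7,2.3,0.07,0.08,0,0.7]
}}

```text
t: 2.02
tcp_pos: [0.5469, 0.1994, 0.0031]
tool_rot: [-0.515, -0.481, 0.52, -0.482]
force: [-0.7, 0.1, -0.1]
finger_gap: 0.298
```

```bash
python3 -c "
from h import *
go([.5445,.172,.007],-93.5)"
```

```text
t 2.025 tcp [0.5469 0.1994 0.0031] F [-0.7  0.1 -0.1] gap 0.298 heading -94.12 q [ 0.16  0.81  1.68 -0.01  0.66  0.24] ax [-0.004 -0.006 -1.   ]
inc [-0.063 -0.007  0.458] turn -0.124707951037999
```

>>> {"method": "step_arm", "body": {
  "increments": [-0.03,0,0.2,-0.1,0.7,-0.03,0,0.4,-0.1,0.7,-0.03,0,0.6,-0.1,0.7,-0.03,0,0.8,-0.1,0.7,-0.03,0,1.0,-0.1,0.7]
}}

```text
t: 2.65
tcp_pos: [0.5428, 0.1386, 0.0055]
tool_rot: [-0.513, -0.483, 0.518, -0.485]
force: [0.2, 1.1, 0.9]
finger_gap: 0.3
```

```bash
python3 -c "
from h import *
go([.541,.127,.005],-93.5)"
```

```text
t 2.65 tcp [0.5428 0.1386 0.0055] F [0.21 1.06 0.91] gap 0.3 heading -93.65 q [ 0.05  0.79  1.74 -0.01  0.62  0.13] ax [-0.003 -0.006 -1.   ]
inc [ 0.009 -0.017  0.195] turn -0.02912742002615687
```

>>> {"method": "step_arm", "body": {
  "increments": [0,0,0.07,0,0.7,0,-0.01,0.14,0,0.7,0,-0.01,0.2,0,0.7,0,-0.02,0.26,0,0.7,0,-0.02,0.26,0,0.7]
}}

```text
t: 3.28
tcp_pos: [0.5404, 0.1229, 0.0055]
tool_rot: [-0.513, -0.483, 0.518, -0.485]
force: [0.6, -0.1, -0.4]
finger_gap: 0.299
```

```bash
python3 -c "
from h import *
go([.541,.12,.005],-93.5)
m=camera_model('wrist'); a=snapshot('wrist'); b=snapshot('scene')
np.savez('w2.npz',R=m['R'],t=m['t'])
c1=cv2.resize(a[190:400,200:370],(486,600),interpolation=cv2.INTER_CUBIC)
c2=cv2.resize(b[140:230,230:280],(314,600)[:2],interpolation=cv2.INTER_CUBIC)
cv2.imwrite('pics/w2.png',np.hstack([c1,c2]))"
```

```text
t 3.275 tcp [0.5404 0.1229 0.0055] F [ 0.59 -0.06 -0.35] gap 0.299 heading -93.64 q [ 0.03  0.79  1.75 -0.01  0.61  0.1 ] ax [-0.004 -0.006 -1.   ]
inc [0.009 0.014 0.048] turn -0.028290808525412103
```

View pics/w2.png

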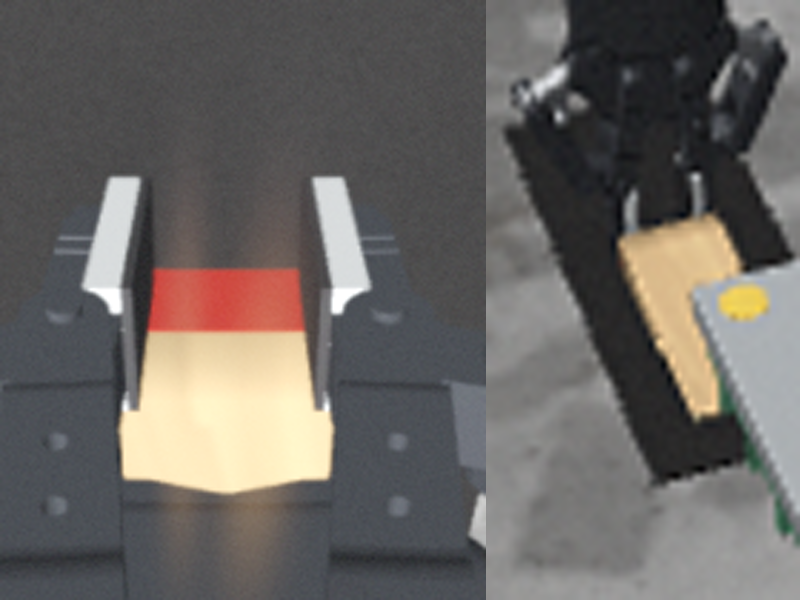

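The wedge sits square against both fingertips (red edge level, crop row ~270–330), and its thin end is heading under the plate by the yellow spot. I'll continue in small steps and watch the force.

>>> {"method": "step_arm", "body": {
  "increments": [0,0,0.03,0,0.7,0,0,0.06,0,0.7,0,0,0.08,0,0.7,0,0,0.1,0,0.7,0,0,0.1,0,0.7]
}}

```text
t: 4.0
tcp_pos: [0.5401, 0.117, 0.0056]
tool_rot: [-0.513, -0.483, 0.518, -0.485]
force: [-0.4, 0.2, -0.6]
finger_gap: 0.3
```

>>> {"method": "step_arm", "body": {
  "increments": [0,0,0.03,0,0.7,0,0,0.06,0,0.7,0,0,0.08,0,0.7,0,0,0.1,0,0.7,0,0,0.1,0,0.7]
}}

```text
t: 4.62
tcp_pos: [0.5397, 0.1108, 0.0056]
tool_rot: [-0.513, -0.483, 0.518, -0.485]
force: [0.7, 0.1, -0.8]
finger_gap: 0.299
```

>>> {"method": "step_arm", "body": {
  "increments": [0,0,0.015,0,0.7,0,0,0.03,0,0.7,0,0,0.045,0,0.7,0,0,0.06,0,0.7,0,0,0.075,0,0.7]
}}

```text
t: 5.25
tcp_pos: [0.5396, 0.1082, 0.0057]
tool_rot: [-0.514, -0.483, 0.518, -0.484]
force: [0.0, 11.3, -0.3]
finger_gap: 0.301
```

>>> {"method": "step_arm", "body": {
  "increments": [0,0,0.015,0,0.7,0,0,0.03,0,0.7,0,0,0.045,0,0.7,0,0,0.06,0,0.7,0,0,0.075,0,0.7]
}}

```text
t: 5.88
tcp_pos: [0.5398, 0.1073, 0.0058]
tool_rot: [0.517, 0.483, -0.517, 0.482]
force: [1.8, 19.5, -1.6]
finger_gap: 0.299
```

Resistance jumped at TCP y≈0.108: the foot is bearing. I'll retreat, rise, and look before pressing.

>>> {"method": "step_arm", "body": {
  "increments": [0,0,-0.2,0,0.7,0,0,-0.5,0,0.7,-0.6,0,-0.5,0,0.7,-1.5,0,-0.5,0,1,-2.2,0,-0.5,0,1]
}}

```text
t: 6.5
tcp_pos: [0.5422, 0.1374, 0.1397]
tool_rot: [0.517, 0.483, -0.516, 0.483]
force: [0.2, 0.1, -0.0]
finger_gap: -0.0
```

```bash
python3 -c "
from h import *
go([.534,0,.1],-93.5)"
```

```text
t 6.5 tcp [0.5422 0.1374 0.1397] F [ 0.22  0.12 -0.02] gap -0.0 heading -93.86 q [0.05 0.56 1.68 0.   0.89 0.12] ax [-0.  0. -1.]
inc [0.66  0.018 2.294] turn -0.07186726000148269
```

```bash
python3 -c "
from h import *
m=camera_model('wrist'); a=snapshot('wrist'); b=snapshot('top'); c=snapshot('scene')
c1=cv2.resize(a[210:410,180:380],(400,400),interpolation=cv2.INTER_CUBIC)
c2=cv2.resize(b[185:245,190:250],(400,400),interpolation=cv2.INTER_CUBIC)
cv2.imwrite('pics/w3.png',np.hstack([c1,c2])); cv2.imwrite('pics/top2.png',b)
o=cv2.imread('pics/top.png')
# shift of the plate's image between the two pictures (right half, arm-free)
k=cv2.phaseCorrelate(np.float32(cv2.cvtColor(o[165:222,270:330],6)),np.float32(cv2.cvtColor(b[165:222,270:330],6)));print(k)
def spot(im):
    h=cv2.cvtColor(im[195:235,225:260],cv2.COLOR_BGR2HSV); k=cv2.inRange(h,(22,90,150),(36,255,255)); M=cv2.moments(k,True); return M['m10']/max(M['m00'],1)+225,M['m01']/max(M['m00'],1)+195,M['m00']
for im in(o,b):
  q=spot(im); print(q,at('top',q[0],q[1],.063).round(4))
"
```

```text
((0.09797349210756323, 0.06554011739722654), 1.0132889890670775)
(242.27586206896552, 215.58620689655172, 29.0) [ 5.345e-01 -2.000e-04  6.300e-02]
(242.21428571428572, 215.5, 28.0) [ 0.5347 -0.      0.063 ]
```

View pics/w3.png

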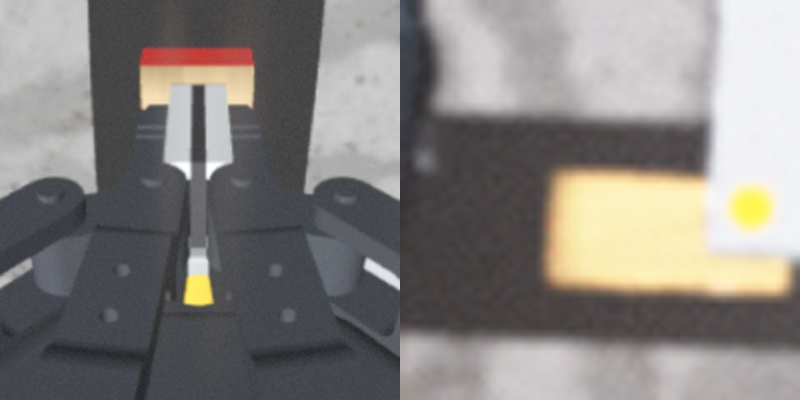

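The top crop shows the wedge under the plate corner (thick end at crop x≈550, near edge y≈280→293) and the spot at (750,208). The plate hasn't moved (spot shift <1 mm). Next: check the lateral offset and move over the spot.

```bash
python3 -c "
from h import *
P=lambda u,v,z: at('top',190+(u-400)/6.667-.5,185+v/6.667-.5,z)
a,b=P(548,282,.0225)[:2],P(788,296,.006)[:2]; c=P(556,172,.0225)[:2]
d=(b-a)/np.linalg.norm(b-a); n=np.array([-d[1],d[0]]); f=np.array([.5347,0])
print(a,b,c,'heading',np.degrees(np.arctan2(d[1],d[0])),'foot from edge',n@(f-a),'width',n@(c-a),'foot x in wedge',d@(f-a)-.055)
"
```

```text
[0.51255939 0.09848834] [ 0.50383103 -0.01198553] [0.56510424 0.09409856] heading -94.51745960941413 foot from edge 0.029829055728122326 width 0.05272737079113619 foot x in wedge 0.04143851100390137
```

>>> {"method": "step_arm", "body": {
  "increments": [0,0,0.6,0,1,0,0.01,1.2,0,1,0.1,0.02,1.8,0,1,0.3,0.02,2.25,0,1,0.5,0.02,2.29,0,1]
}}

```text
t: 7.28
tcp_pos: [0.5349, -0.001, 0.1086]
tool_rot: [0.518, 0.482, -0.516, 0.483]
force: [-0.5, -0.8, 0.2]
finger_gap: -0.006
```

Foot is about 41 mm along the wedge and ~4 mm off centre, which is good. Press.

>>> {"method": "step_arm", "body": {
  "increments": [0.3,0,0.02,0,1,0.5,0,0.02,0,1,0.63,0,0.02,0,1,0.67,0,0.02,0,1,0.68,0,0.02,0,1]
}}

```text
t: 7.9
tcp_pos: [0.5352, -0.0019, 0.068]
tool_rot: [0.518, 0.482, -0.516, 0.483]
force: [0.4, -0.2, -0.2]
finger_gap: -0.001
```

>>> {"method": "step_arm", "body": {
  "increments": [0.02,0,0,0,1,0.04,0,0,0,1,0.06,0,0,0,1,0.07,0,0,0,1,0.07,0,0,0,1]
}}

```text
t: 8.52
tcp_pos: [0.5351, -0.0019, 0.0637]
tool_rot: [0.518, 0.482, -0.516, 0.483]
force: [-0.0, -0.2, 0.7]
finger_gap: 0.001
```

>>> {"method": "step_arm", "body": {
  "increments": [0.005,0,0,0,1,0.01,0,0,0,1,0.015,0,0,0,1,0.02,0,0,0,1,0.02,0,0,0,1]
}}

```text
t: 9.15
tcp_pos: [0.5352, -0.0019, 0.0631]
tool_rot: [0.518, 0.482, -0.516, 0.483]
force: [-0.1, -0.9, 6.2]
finger_gap: 0.003
```

>>> {"method": "step_arm", "body": {
  "increments": [0.005,0,0,0,1,0.01,0,0,0,1,0.015,0,0,0,1,0.02,0,0,0,1,0.02,0,0,0,1]
}}

```text
t: 9.78
tcp_pos: [0.5351, -0.0019, 0.063]
tool_rot: [0.518, 0.482, -0.516, 0.483]
force: [-2.9, 0.7, 11.5]
finger_gap: 0.0
```

Stiff from first contact at z = 0.063 (the level height), with no rocking. Press a bit firmer and check that it holds.

>>> {"method": "step_arm", "body": {
  "increments": [0.01,0,0,0,1,0.02,0,0,0,1,0.025,0,0,0,1,0.025,0,0,0,1,0.025,0,0,0,1]
}}

```text
t: 10.4
tcp_pos: [0.5352, -0.0019, 0.063]
tool_rot: [0.518, 0.481, -0.516, 0.483]
force: [-2.7, -0.3, 14.4]
finger_gap: -0.0
```

```bash
python3 -c "
from h import *
b=snapshot('top'); c=snapshot('scene'); snapshot('top'); snapshot('top')
go([.5347,0,.063],-93.5)
cv2.imwrite('pics/end.png',np.hstack([cv2.resize(c[130:260,220:380],(480,390),interpolation=cv2.INTER_CUBIC),cv2.resize(b[150:250,190:260],(273,390),interpolation=cv2.INTER_CUBIC)]))
o=cv2.imread('pics/top.png');g=lambda i:np.float32(cv2.cvtColor(i[165:222,270:330],6));print(cv2.phaseCorrelate(g(o),g(b)))"
```

```text
t 10.6 tcp [ 0.5352 -0.0019  0.063 ] F [-3.48 -0.67 14.05] gap -0.006 heading -93.97 q [-0.21  0.67  1.79  0.    0.68 -0.15] ax [ 0.004  0.    -1.   ]
inc [ 0.    -0.01  -0.031] turn -0.094258959465418
((-0.001276266887117572, 0.027898688090964185), 1.004691368208991)
```

View pics/end.png

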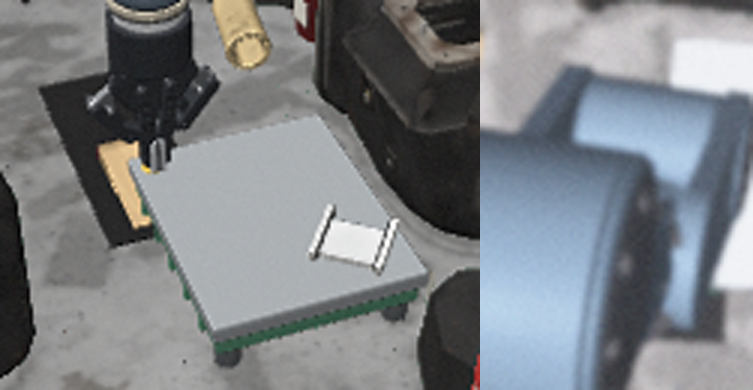

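The fingers stand on the yellow spot at about (155,155), with the wedge under that corner and the cradle still in place at (355,240). A steady 14 N press leaves the corner at 63 mm, so I'm handing in.

```bash
python3 -c "
from station import *
print(sign_off()); s=sense(); print(s['t'],s['tcp_pos'],s['force'])"
```

```text
the job is handed in; nothing more can be done
None
the job is handed in; nothing more can be done
```

I pushed the wedge under the short foot with the half-open fingertips, two-point contact, until the resistance jumped. The push force was under about 1 N at rest while sliding, then 11 N and 20 N. I then backed off, shut the fingers, and handed the job in while pressing on the yellow spot at t ≈ 10.6 s.

**Press:** it was a steady 14 N. The TCP was about 2 mm from the spot at z = 63.0 mm, which is the plate's level height. The height did not change between 6 N and 14 N, so the plate no longer rocks.

**Wedge position:** measured from the top camera before the press, the foot is about 41 mm along the wedge's x and about 4 mm off its centre line.

**Plate and bystanders:** the plate's image shifted less than 0.1 pixel, so it has not moved. The cradle looked unmoved in the last picture. I did not measure the hammer, torch and brass bush again, but nothing was touched on the way.

**Not measured directly:** the foot's force on the wedge and the plate's tilt were inferred from the stiff contact at level height. There was also a small sideways force of about 3 N along −x at the tip during the press, but nothing moved. After hand-in the station gives no further readings, so the final second was not observed.

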